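# Tape dispenser from behind the pen cup

### The job

The aluminium tape dispenser is tucked behind the green pen cup on the white pegboard rack. First stand the pen cup aside, well clear of its place, then lift out the tape dispenser and stand it upright on the cork mat, and last put the pen cup back upright where it stood. Do not tip the pen cup over, and leave the blue mug where it is.

Things in the scene. Friction and masses are not known exactly. Their poses are not given: they have to be found in the camera images.
- pen_cup: Green plastic pen cup, round: 60 mm in diameter at the rim, 58 at the foot, 90 mm high, pencil stubs inside rising to 100 mm; about 150 g. Starts upright on the white rack's 6 mm thick deck, 9 mm in front (robot's side) of the tape dispenser, so no finger fits between. Origin: centre of its underside; z up; at the start x points to the dispenser.
- tape_dispenser: Aluminium tape dispenser, amber roll: 30 mm thick (x), 84 long (y), 54 high (z, up); about 250 g. Solid base 22 mm high; above it two flat cheeks, outer faces 30 mm apart, reach 52 mm over y -26 to +14 mm: pick from above across these. Origin: centre of underside. Starts on the deck behind the cup (54 mm along the cup's x), length across; 60 mm behind it is the rack's back panel, 40 mm high.
- mat: Cork desk mat, fixed, 280 mm along its x (away from the robot), 160 mm along its y, 4 mm thick, empty at the start; the dispenser goes onto it. There is room for the pen cup and the dispenser at once, one towards each end. Origin: centre of its underside. It lies to one side of the robot's midline, the rack to the other; which side varies.
- mug: Blue ceramic mug, 76 mm in diameter, 90 mm high, handle on its +y side, on the rack's deck beside the pen cup (centres about 160 mm apart, either side); a steel stapler lies behind it. To be left alone. Origin: centre of its underside, z up.
There are look-alikes about, which are no part of the job. What is shaped like the tape_dispenser but pink or red is not meant. There is more than one size of the pen_cup; the one meant has the size given above.

How it is judged:
By the outcome, as a careful person would: the job done as asked, in the order asked, and still so for the second after the job is handed in, with the robot touching nothing.
It also fails if it takes over 72 s, if anything falls off the work surface, if the arm or the gripper's body presses on something with over 40 N, if the wrist force passes 120 N, or if a joint passes its speed limit or range.

### The arm

A 6-joint arm with a two-finger parallel gripper is mounted at the origin on the work surface. World frame = base frame: x ahead of the robot, y to its left, z up, the work surface at z = 0. Lengths are in mm, angles in rad, forces in N, time in s.
With the tool pointing down it reaches from about 325 to 900 mm from the base axis. Payload 6.1 kg.
Tool frame: the origin (TCP) lies at the very end of the fingers, on their centre line; the grasp point (between the pads) lies 19 mm behind it; z points along the fingers, y is the line along which they close (so a half turn about z gives the same grasp; the last joint's range is limited). The gripper opens to 85 mm and grips with 20 to 120 N. Pads are 22 mm wide; open, the fingers measure 114 mm over their backs; the gripper's body (76 mm by 85 mm) begins 54 mm behind the grasp point. The pads swing forward as they close: fully open they stand 13 mm farther back than shut.
Start: joints at [1.03, 0.22, 1.526, -0, 1.395, -0.126], TCP at [251.877, 571.991, 231.3] pointing down, gripper open.
Joint ranges: [-2.98, 2.98], [-0.91, 2.08], [0.09, 2.57], [-1.24, 4.39], [0.2, 2.65], [-2.68, 2.68]. Speed limits (rad/s): [2.57, 2.57, 3.01, 3.14, 3.14, 3.14].

### API

Orientations are given as a unit quaternion [x, y, z, w].
In Python, from plant import status, cams, ticket gives the robot as it stands.
- The arm moves only by the tool step_arm, never from a script. Its argument "commands" is a list of rows, each a list of 7 numbers: the shift along the tool's x, y, z in units of 0.2 m (1.0 is 0.2 m), then the turn, a rotation vector about the tool's x, y, z in units of 120 degrees (1.0 is 120 degrees), then the closure, from 0 (fully open) to 1 (shut). In form: [[x, y, z, rx, ry, rz, hand], ...]. A call has 1 to 5 rows; each row is the pose to reach, as a shift and turn from the pose commanded when the call began, along the tool's axes at that moment; what a row does not reach only later rows make up. A row lasts 1/8 s, in which the tool goes at most 62.5 mm and 10.7 degrees, less where a joint would pass 70% of its speed; a pose out of reach is approached as far as the arm can. A call with a number of a shift or a turn outside -1 to 1 is refused whole. A call with a gripper value outside its range is refused whole. The fingers move at their own pace and stop on an object; "squeeze" is the grip in N (left out, the last holds). Time passes only in rows, so rows that repeat a pose let the fingers close. It gives the time, the measured TCP pose, the force, the opening and the grip force at its end, in the units of the state.
- status.read_state(): the state, without advancing time (a new reading comes with each control period).
- cams.read_camera(name): name is "scene" or "side" or "wrist"; returns the picture (400x640x3 uint8, red, green, blue); there is no depth.
- cams.camera_params(name): a dict with "K" (3x3 intrinsics, pixels), "xyz" and "attitude" of the camera in the world. Camera axes: x right, y up, looking along -z (the intrinsics and any distortion apply to the point x, -y, -z); pixel columns grow to the right and rows downward; lengths in mm; the calibration is good to about 2 mm. A picture is of the moment at which its call begins: read the wrist's pose just before it. camera_params takes no time and is no camera call; for the wrist camera it gives the pose at the moment of the call.
- ticket.finish_job(): hands the job in; it is judged then, once.
The state is a dict: "time": time; "q": joint angles; "qvel": joint speeds; "tau": joint torques, N m; "tcp_pos": TCP position; "eef_rot": TCP orientation; "contact_force": force on the tool from outside, world axes, zero at the start; "moment": the same for the moment, N m; "finger_gap": finger opening in mm; "grip_force": force on a finger pad.
Only numpy, scipy, OpenCV 4.12 (cv2) and the standard library are available. Lean on these libraries where they do the work, as an engineer would, in place of code of your own. Each camera call takes 0.05 s, during which the arm holds its last target. There are 200 camera calls.

## Working session

There is one attempt and no reset: what is moved stays moved. The work goes in short steps, Python scripts to look and compute and a tool call to move; the robot and the scene stay as the last step left them, time stands still between calls to the robot, and variables do not carry over. Pictures are saved under pics/ and viewed, at most 10 in all, crops included, and the job is handed in when it is done.

Besides the shell and the picture viewer there is one more tool, called after "Request:" as name(argument=value, ...), one argument or row to a line, values as JSON. step_arm: Moves the arm, as the interface text tells. Shifts and turns lie within -1 to 1; 1 stands for 0.2 m of shift or 120 degrees of turn. Its arguments: {"type":"object","properties":{"commands":{"type":"array","items":{"type":"array","items":{"type":"number","minimum":-1,"maximum":1}}},"squeeze":{"type":"number"}},"required":["commands"]}

```bash
ls; mkdir -p pics; python3 - <<'E'
from plant import status,cams
import cv2,json
print(status.read_state())
for n in("scene","side"):
    p=cams.camera_params(n);print(n,p)
    cv2.imwrite(f"pics/{n}0.png",cams.read_camera(n)[:,:,::-1])
E
```

```text
pics
{'time': 0.0, 'q': array([ 1.02993478e+00,  2.21258858e-01,  1.52761710e+00,  4.56530197e-05,
        1.39466692e+00, -1.26087681e-01]), 'qvel': array([-0.00013212, -0.00133893,  0.00185989,  0.00098738, -0.00024834,
       -0.00108072]), 'tau': array([-8.16027550e-04, -4.96901715e+01, -3.89389408e+01, -4.20802944e-04,
        1.13229366e-02, -2.26930086e-05]), 'tcp_pos': array([251.53704686, 571.49629772, 230.1757781 ]), 'eef_rot': array([ 2.05907368e-01,  9.78571001e-01, -9.14041187e-04, -3.40414080e-04]), 'contact_force': array([-5.05922879e-02,  3.48161422e-01, -1.63919915e-04]), 'moment': array([-0.03172982, -0.00688101,  0.01817268]), 'grip_force': 0.0, 'finger_gap': 85.23223270838378}
scene {'K': array([[408.20149806,   0.        , 319.86774681],
       [  0.        , 408.20149806, 203.70419897],
       [  0.        ,   0.        ,   1.        ]]), 'xyz': array([ 852.15970713, -509.58798804,  901.77439762]), 'attitude': array([0.31916363, 0.09627549, 0.26965472, 0.90341128])}
side {'K': array([[474.98132047,   0.        , 318.82840003],
       [  0.        , 474.98132047, 195.23486475],
       [  0.        ,   0.        ,   1.        ]]), 'xyz': array([  15.11549286, -791.56532358,  724.0159353 ]), 'attitude': array([ 0.44285694, -0.10941021, -0.23570135,  0.85810955])}
```

View pics/scene0.png

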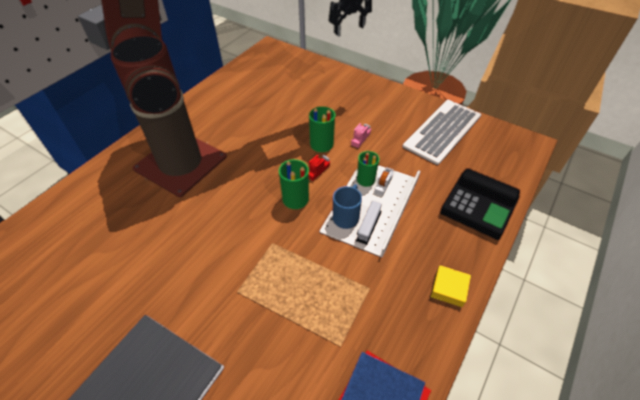

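View pics/side0.png

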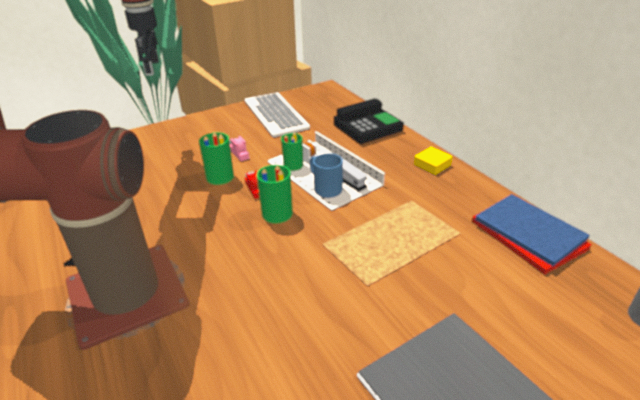

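Scene picture: the target cup stands on the rack at (368,168), with the dispenser's amber roll at (384,180), the mug at (347,207) and the mat at (305,292). The side picture has the cup at (292,151) and the mat at (392,241). The larger green cups and the red and pink dispensers are decoys.

```bash
cat > h.py <<'E'
import numpy as np,cv2
from scipy.spatial.transform import Rotation as R
from plant import status,cams
def ray(p,uv):
    K=p["K"];d=np.linalg.inv(K)@[uv[0],uv[1],1.];d[1:]*=-1
    return np.array(p["xyz"]),R.from_quat(p["attitude"]).apply(d)
def onz(p,uv,z):
    o,d=ray(p,uv);return o+d*(z-o[2])/d[2]
def proj(p,X):
    c=R.from_quat(p["attitude"]).inv().apply(np.array(X)-p["xyz"]);v=p["K"]@[c[0],-c[1],-c[2]];return v[:2]/v[2]
def two(p1,a,p2,b):
    o1,d1=ray(p1,a);o2,d2=ray(p2,b)
    s=np.linalg.lstsq(np.c_[d1,-d2],o2-o1,rcond=None)[0]
    A,B=o1+d1*s[0],o2+d2*s[1];return (A+B)/2,np.linalg.norm(A-B)
def blobs(im,lo,hi,amin=40):
    m=cv2.inRange(cv2.cvtColor(im,cv2.COLOR_RGB2HSV),lo,hi)
    m=cv2.morphologyEx(m,cv2.MORPH_CLOSE,np.ones((3,3)))
    return [c for c in cv2.findContours(m,0,2)[0] if cv2.contourArea(c)>amin]
E
python3 - <<'E'
from h import *
np.set_printoptions(precision=1,suppress=True)
P={};I={}
for n in("scene","side"):
    P[n]=cams.camera_params(n);I[n]=cv2.imread(f"pics/{n}0.png")[:,:,::-1].copy();p=P[n]
    print(n)
    for name,lo,hi,z in(("green",(50,120,30),(80,255,255),51),("blue",(95,80,30),(115,255,255),51)):
        for c in blobs(I[n],lo,hi,150):
            x,y,w,h=cv2.boundingRect(c);r=cv2.minAreaRect(c)
            print(name,(x,y,w,h),onz(p,(x+w/2,y+h/2),z)[:2])
    for c in blobs(I[n],(10,60,150),(25,170,255),2500):
        q=cv2.approxPolyDP(cv2.convexHull(c),8,True)[:,0]
        if 3000<cv2.contourArea(c)<12000: print("mat",[(list(map(int,a)),onz(p,a,4)[:2]) for a in q])
    for c in blobs(I[n],(0,0,165),(180,40,255),300):
        x,y,w,h=cv2.boundingRect(c)
        if 250<x+w/2<420 and 130<y+h/2<260:
            q=cv2.approxPolyDP(cv2.convexHull(c),4,True)[:,0]
            print("white",[(list(map(int,a)),onz(p,a,6)[:2],onz(p,a,46)[:2]) for a in q])
a=cv2.resize(I["scene"][140:260,310:430],(600,600),interpolation=2)
cv2.imwrite("pics/c.png",a[:,:,::-1])
E
```

```text
scene
green (483, 203, 26, 25) [880.9 283.5]
green (279, 160, 29, 49) [374.3  81.7]
green (358, 152, 21, 34) [520.2 248.4]
green (310, 107, 25, 45) [316.  319.5]
green (438, 0, 65, 52) [ 476.4 1193.7]
green (414, 0, 12, 39) [ 279. 1130.]
blue (343, 353, 81, 47) [ 823.2 -236.8]
blue (333, 185, 28, 43) [539.3  96. ]
blue (16, 54, 123, 119) [-397.2  -52.3]
blue (161, 0, 61, 92) [-379.4  451.6]
mat [([271, 243], array([418.1, -84.9])), ([369, 287], array([695.1, -55.9])), ([341, 346], array([ 713.1, -215.8])), ([237, 292], array([ 435.7, -241.6]))]
white [([418, 172], array([633.3, 359. ]), array([643.1, 320.2])), ([380, 255], array([675.1,  37.9]), array([683. ,  13.5])), ([340, 239], array([563.6,  23.8]), array([576.5,  -0. ])), ([378, 166], array([520.8, 315.4]), array([535.6, 278.5]))]
side
green (258, 134, 44, 89) [424.5 141. ]
green (200, 133, 33, 51) [320.  322.3]
blue (477, 196, 111, 68) [ 802.  -331.1]
blue (311, 155, 32, 42) [532.6  87.3]
mat [([45, 200], array([-115.5,  440.9])), ([77, 270], array([-79.7, 118.2])), ([62, 399], array([-143.7, -192.1])), ([0, 399], array([-232.8, -138.9])), ([0, 203], array([-218.4,  489.1]))]
white [([316, 132], array([667.8, 382.2]), array([631.4, 316.8])), ([383, 173], array([705.8,  77.4]), array([667.3,  28.9])), ([381, 185], array([666.6,  33. ]), array([630.4, -12.9])), ([332, 209], array([501.3,  11.8]), array([474.2, -33. ])), ([291, 179], array([476.3, 185.2]), array([450.6, 130.8]))]
```

View pics/c.png

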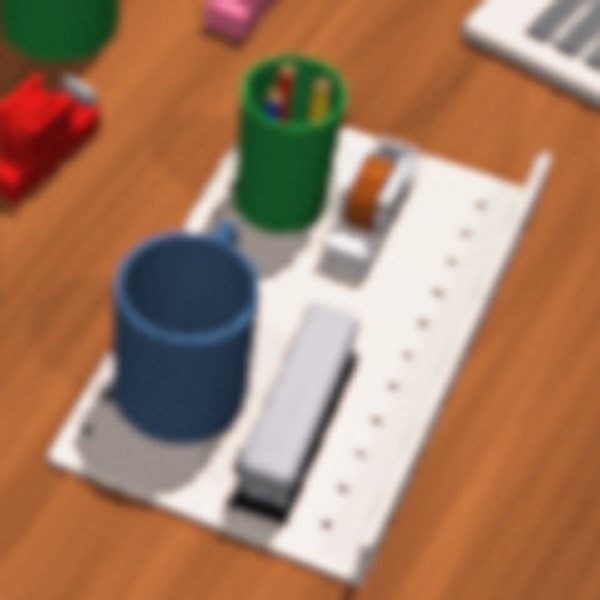

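The crop shows the cup rim at about (293,95), the dispenser just behind the cup with its amber roll at (370,190), and the mug's handle at (225,235) pointing towards the cup. The rack and the mat are both yawed about 6°. The cup is near (520,250), and the mug at (538,93) is about 157 mm away, which matches the given distance.

```bash
cat >> h.py <<'E'
np.set_printoptions(precision=4,suppress=True)
def go(xyz,yaw):
    "numbers for step_arm: tool down, tool y at world yaw (deg)"
    s=status.read_state();R0=R.from_quat(s["eef_rot"])
    y=np.radians(yaw);Y=np.array([np.cos(y),np.sin(y),0]);Z=np.array([0,0,-1.]);X=np.cross(Y,Z)
    T=R.from_matrix(np.c_[X,Y,Z])
    print("t",s["time"],"shift",R0.inv().apply(np.array(xyz)-s["tcp_pos"])/200,"turn",np.degrees((R0.inv()*T).as_rotvec())/120)
E
python3 - <<'E'
from h import *
go((480,245,300),96.3)
p=cams.camera_params("wrist");s=status.read_state();r=R.from_quat(s["eef_rot"]).inv()
print(p["K"],r.apply(p["xyz"]-s["tcp_pos"]),r.apply(R.from_quat(p["attitude"]).apply([[0,0,-1],[1,0,0]])))
E
```

```text
t 0.1 shift [-1.703  -1.0346 -0.3471] turn [-0.0008 -0.0003 -0.2505]
[[333.1527   0.     313.8774]
 [  0.     333.1527 194.8334]
 [  0.       0.       1.    ]] [  69.6955    0.8993 -142.2591] [[-0.2724 -0.0004  0.9622]
 [-0.0004  1.      0.0003]]
```

Request:
step_arm(
  commands=[
    [-0.21,-0.13,-0.1,0,0,0,0],
    [-0.43,-0.26,-0.25,0,0,0,0],
    [-0.64,-0.39,-0.35,0,0,0,0],
    [-0.85,-0.52,-0.35,0,0,0,0],
    [-1.0,-0.65,-0.35,0,0,0,0],
  ],
)

```text
time: 0.72
tcp_pos: [383.5, 370.8, 301.3]
eef_rot: [0.206, 0.978, -0.0, 0.0]
contact_force: [0.8, 0.5, -0.5]
finger_gap: 85.6
grip_force: 0.0
```

Request:
step_arm(
  commands=[
    [-0.2,-0.1,0,0,0,-0.06,0],
    [-0.4,-0.2,0,0,0,-0.12,0],
    [-0.6,-0.3,0,0,0,-0.18,0],
    [-0.7,-0.38,0,0,0,-0.25,0],
    [-0.7,-0.38,0,0,0,-0.25,0],
  ],
)

```text
time: 1.35
tcp_pos: [480.6, 244.9, 300.7]
eef_rot: [-0.053, 0.999, -0.0, -0.001]
contact_force: [0.1, -0.5, -0.0]
finger_gap: 85.4
grip_force: 0.0
```

```bash
python3 - <<'E'
from h import *
p=cams.camera_params("wrist");im=cams.read_camera("wrist");s=status.read_state();print(s["tcp_pos"],s["time"])
cv2.imwrite("pics/w1.png",im[:,:,::-1])
for c in blobs(im,(50,100,20),(85,255,255),300):
    x,y,w,h=cv2.boundingRect(c); print((x,y,w,h),onz(p,(x+w/2,y+h/2),51))
a,b=onz(p,(0,0),6),0
go((520,250,200),96.3)
for n,X in(("rim",(520,250,96)),("disp",(574,256,60))):print(n,proj(p,X))
E
```

```text
[480.0293 245.9301 300.7916] 1.4
(287, 160, 53, 66) [519.4698 249.4863  51.    ]
(351, 0, 104, 61) [329.4336 326.0388  51.    ]
(95, 0, 124, 93) [373.1794  63.1277  51.    ]
t 1.4 shift [-0.2014 -0.0008  0.5037] turn [ 0.0001 -0.0005 -0.0023]
rim [313.8723 204.489 ]
disp [314.1047 237.6402]
```

View pics/w1.png

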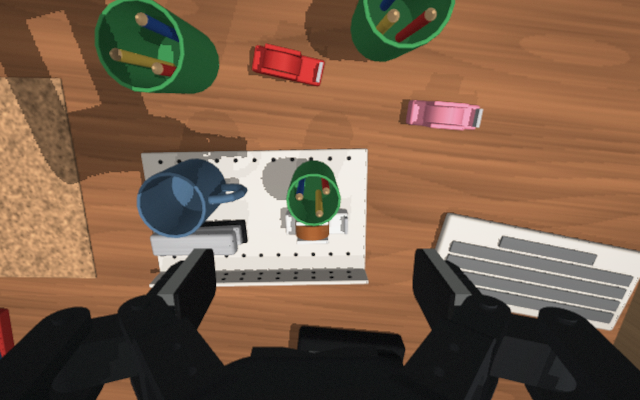

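The wrist view looks away from the robot going down the image. The cup rim is centred at about (314,200), the mug is at (180,198) with its handle tip at (245,190), and the dispenser base spans about x 282–348 behind the cup. The rack's front edge runs from (142,153) to (367,150).

```bash
python3 - <<'E'
from h import *
p=cams.camera_params("wrist")
print("far rim",onz(p,(314,226),96),"L/R rim",onz(p,(287,200),96),onz(p,(340,200),96),"handle",onz(p,(246,190),60))
for a,b in(((142,153),(367,150)),):
    A,B=onz(p,a,6),onz(p,b,6);d=B-A;print(A,B,np.degrees(np.arctan2(d[1],d[0])))
A,B=onz(p,(367,150),6),onz(p,(367,268),6);d=B-A;print(B,np.degrees(np.arctan2(d[1],d[0])))
E
```

```text
far rim [544.3787 253.9041  96.    ] L/R rim [517.4389 221.5502  96.    ] [511.4237 278.8649  96.    ] handle [521.1658 170.1391  60.    ]
[500.5375  21.7314   6.    ] [465.6823 315.7116   6.    ] 96.76160296179982
[635.6443 341.0511   6.    ] 8.47973853983721
```

Request:
step_arm(
  commands=[
    [-0.18,0,0.2,0,0,0,0],
    [-0.18,0,0.4,0,0,0,0],
    [-0.18,0,0.6,0,0,0,0],
    [-0.18,0,0.75,0,0,0,0],
    [-0.18,0,0.75,0,0,0,0],
  ],
)

```text
time: 2.02
tcp_pos: [512.9, 250.7, 148.2]
eef_rot: [-0.054, 0.999, -0.001, -0.003]
contact_force: [-0.3, -0.4, 0.8]
finger_gap: 85.4
grip_force: 0.0
```

```bash
python3 - <<'E'
from h import *
p=cams.camera_params("wrist");im=cams.read_camera("wrist");s=status.read_state();print(s["tcp_pos"],s["time"])
cv2.imwrite("pics/w2.png",im[:,:,::-1])
for c in blobs(im,(50,100,20),(85,255,255),2000):
    x,y,w,h=cv2.boundingRect(c); print((x,y,w,h))
print(proj(p,(516,250,96)),proj(p,(546,253.5,96)))
go((516,250,50),96.5)
E
```

```text
[514.5465 251.0705 150.5566] 2.075
(262, 154, 94, 110)
(0, 0, 160, 47)
[310.675  221.9011] [311.1659 266.0223]
t 2.075 shift [-0.0079 -0.006   0.5028] turn [-0.0001 -0.0012 -0.0022]
```

View pics/w2.png

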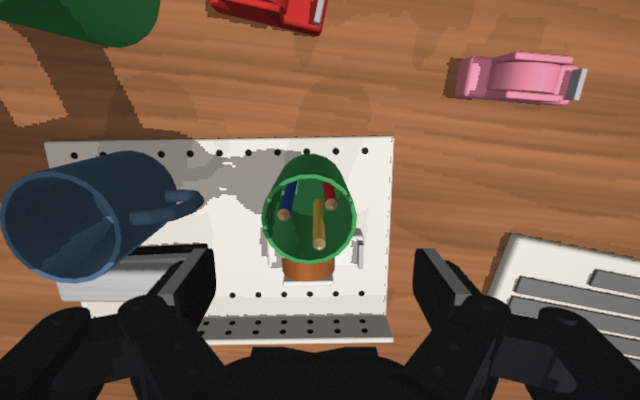

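The rim is now at columns 262–356 and rows 174–263, within 2 mm of the estimate. The mug handle's tip at (203,200) is clear of the left finger's path, so I descend and grip.

Request:
step_arm(
  commands=[
    [0,-0.006,0.15,0,0,0,0],
    [0,-0.006,0.3,0,0,0,0],
    [0,-0.006,0.4,0,0,0,0],
    [0,-0.006,0.48,0,0,0,0],
    [0,-0.006,0.48,0,0,0,0],
  ],
)

```text
time: 2.7
tcp_pos: [515.4, 249.1, 54.6]
eef_rot: [-0.054, 0.999, -0.0, -0.001]
contact_force: [-0.0, 0.6, 0.6]
finger_gap: 85.6
grip_force: 0.0
```

Request:
step_arm(
  commands=[
    [0,0,0,0,0,0,0.5],
    [0,0,0,0,0,0,0.6],
    [0,0,0,0,0,0,0.6],
    [0,0,0,0,0,0,0.6],
    [0,0,0,0,0,0,0.6],
  ],
  squeeze=30,
)

```text
time: 3.32
tcp_pos: [517.1, 249.3, 56.8]
eef_rot: [-0.054, 0.999, 0.0, 0.001]
contact_force: [-0.9, -0.4, 5.3]
finger_gap: 60.2
grip_force: 32.5
```

Request:
step_arm(
  commands=[
    [0,0,-0.1,0,0,0,0.6],
    [0,0,-0.25,0,0,0,0.6],
    [0,0,-0.45,0,0,0,0.6],
    [0,0,-0.65,0,0,0,0.6],
    [0,0,-0.7,0,0,0,0.6],
  ],
)

```text
time: 3.95
tcp_pos: [517.7, 249.9, 199.6]
eef_rot: [-0.054, 0.999, 0.001, 0.003]
contact_force: [0.8, -0.0, -0.8]
finger_gap: 60.3
grip_force: 33.0
```

```bash
python3 - <<'E'
from h import *
s=status.read_state();print(s["tcp_pos"],s["finger_gap"],s["contact_force"])
go((485,-158,190),96.5)
E
```

```text
[517.7277 249.8955 199.5984] 60.263748460259855 [ 0.8347 -0.0316 -0.8174]
t 3.95 shift [ 0.3847 -2.0097  0.0425] turn [ 0.0007  0.0031 -0.0022]
```

Request:
step_arm(
  commands=[
    [0.02,-0.15,0,0,0,0,0.6],
    [0.06,-0.38,0,0,0,0,0.6],
    [0.12,-0.62,0,0,0,0,0.6],
    [0.18,-0.85,0,0,0,0,0.6],
    [0.2,-1.0,0,0,0,0,0.6],
  ],
)

```text
time: 4.58
tcp_pos: [496.5, 44.3, 194.1]
eef_rot: [-0.054, 0.999, 0.0, -0.001]
contact_force: [-0.1, -0.3, -1.6]
finger_gap: 60.2
grip_force: 33.2
```

Request:
step_arm(
  commands=[
    [0.04,-0.22,0,0,0,0,0.6],
    [0.08,-0.46,0,0,0,0,0.6],
    [0.12,-0.7,0,0,0,0,0.6],
    [0.16,-0.9,0,0,0,0,0.6],
    [0.18,-1.0,0,0,0,0,0.6],
  ],
)

```text
time: 5.2
tcp_pos: [482.7, -158.4, 194.2]
eef_rot: [-0.053, 0.999, 0.0, -0.001]
contact_force: [-0.9, 0.8, -0.7]
finger_gap: 59.6
grip_force: 33.2
```

```bash
python3 - <<'E'
from h import *
go((485,-158,56),96.5)
p=cams.camera_params("wrist");im=cams.read_camera("wrist")
cv2.imwrite("pics/w3.png",im[:,:,::-1])
print(status.read_state()["tcp_pos"])
E
```

```text
t 5.2 shift [-0.0129  0.0002  0.6907] turn [ 0.0004 -0.0008 -0.0032]
[ 482.6228 -160.0217  194.1799]
```

View pics/w3.png

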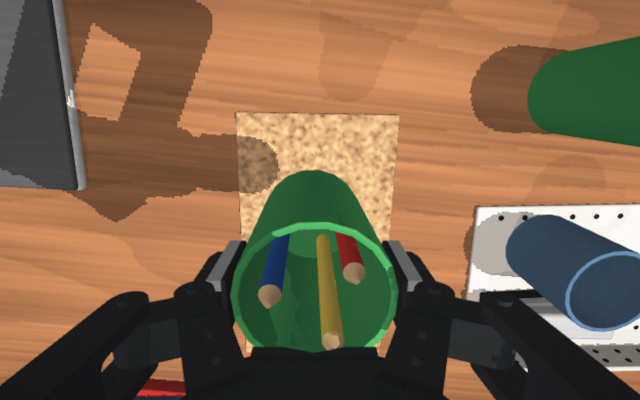

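The cup hangs upright in the fingers over the mat's near end. The mat's near edge is at row 115, columns 235–398, and the cup is laterally centred. Lowering now.

Request:
step_arm(
  commands=[
    [0,0,0.18,0,0,0,0.6],
    [0,0,0.4,0,0,0,0.6],
    [0,0,0.58,0,0,0,0.6],
    [0,0,0.65,0,0,0,0.6],
    [0,0,0.66,0,0,0,0.6],
  ],
)

```text
time: 5.88
tcp_pos: [483.2, -156.1, 62.5]
eef_rot: [-0.055, 0.999, 0.001, -0.001]
contact_force: [-0.4, -0.2, -1.2]
finger_gap: 60.2
grip_force: 33.2
```

Request:
step_arm(
  commands=[
    [0,0,0.01,0,0,0,0.6],
    [0,0,0.02,0,0,0,0.6],
    [0,0,0.03,0,0,0,0.6],
    [0,0,0.03,0,0,0,0.6],
    [0,0,0.03,0,0,0,0.6],
  ],
)

```text
time: 6.5
tcp_pos: [483.9, -156.8, 57.5]
eef_rot: [-0.054, 0.999, -0.0, 0.0]
contact_force: [-0.8, 0.0, -0.3]
finger_gap: 60.0
grip_force: 33.2
```

Request:
step_arm(
  commands=[
    [0,0,0.005,0,0,0,0.6],
    [0,0,0.01,0,0,0,0.6],
    [0,0,0.015,0,0,0,0.6],
    [0,0,0.015,0,0,0,0.6],
  ],
)

```text
time: 7.0
tcp_pos: [484.1, -156.8, 54.8]
eef_rot: [-0.054, 0.999, -0.0, 0.0]
contact_force: [-1.9, 1.2, 3.4]
finger_gap: 59.9
grip_force: 33.3
```

Contact with the mat, about 3 N. I release and lift off.

Request:
step_arm(
  commands=[
    [0,0,0,0,0,0,0.2],
    [0,0,0,0,0,0,0],
    [0,0,0,0,0,0,0],
    [0,0,0,0,0,0,0],
  ],
)

```text
time: 7.5
tcp_pos: [483.8, -156.7, 54.2]
eef_rot: [-0.054, 0.999, 0.0, -0.0]
contact_force: [0.1, 0.1, 0.5]
finger_gap: 85.3
grip_force: 0.0
```

Request:
step_arm(
  commands=[
    [0,0,-0.15,0,0,0,0],
    [0,0,-0.35,0,0,0,0],
    [0,0,-0.6,0,0,0,0],
    [0,0,-0.85,0,0,0,0],
    [0,0,-0.95,0,0,0,0],
  ],
)

```text
time: 8.12
tcp_pos: [485.3, -157.4, 248.2]
eef_rot: [-0.054, 0.999, -0.001, 0.003]
contact_force: [0.6, 0.4, -1.2]
finger_gap: 85.5
grip_force: 0.0
```

```bash
python3 - <<'E'
from h import *
print(status.read_state()["tcp_pos"],status.read_state()["finger_gap"])
p=cams.camera_params("wrist");im=cams.read_camera("wrist")
for c in blobs(im,(50,100,20),(85,255,255),1000):
    x,y,w,h=cv2.boundingRect(c); print((x,y,w,h))
print(proj(p,(484,-157,94)))
go((540,252,250),6.5)
E
```

```text
[ 485.2597 -157.419   248.2342] 85.50973509124216
(282, 135, 65, 72)
(500, 32, 140, 108)
[313.9079 177.2118]
t 8.175 shift [-0.4916  2.0071 -0.006 ] turn [0.0008 0.0041 0.7478]
```

Request:
step_arm(
  commands=[
    [0,0.22,0,0,0,0,0],
    [0,0.45,0,0,0,0,0],
    [0,0.7,0,0,0,0,0],
    [0,0.92,0,0,0,0,0],
    [0,1.0,0,0,0,0,0],
  ],
)

```text
time: 8.8
tcp_pos: [461.3, 44.0, 243.4]
eef_rot: [-0.056, 0.998, 0.0, -0.001]
contact_force: [-0.1, -1.4, 0.1]
finger_gap: 85.7
grip_force: 0.0
```

Request:
step_arm(
  commands=[
    [-0.05,0.22,0,0,0,0,0],
    [-0.15,0.45,0,0,0,0,0],
    [-0.25,0.7,0,0,0,0,0],
    [-0.35,0.92,0,0,0,0,0],
    [-0.36,1.0,0,0,0,0,0],
  ],
)

```text
time: 9.43
tcp_pos: [512.4, 250.2, 243.2]
eef_rot: [-0.055, 0.998, -0.0, -0.001]
contact_force: [-0.6, -0.4, 0.3]
finger_gap: 85.3
grip_force: 0.0
```

```bash
python3 - <<'E'
from h import *
import pickle
p=cams.camera_params("wrist");im=cams.read_camera("wrist");pickle.dump(p,open("p4","wb"))
print(status.read_state()["tcp_pos"],proj(p,(572,257,60)))
cv2.imwrite("pics/w4raw.png",im[:,:,::-1])
u,v=map(int,proj(p,(572,257,30)));u0,v0=u-80,v-60;print(u0,v0)
cv2.imwrite("pics/w4.png",cv2.resize(im[v0:v0+120,u0:u0+160],(800,600),interpolation=2)[:,:,::-1])
E
```

```text
[511.7924 250.81   243.199 ] [313.1892 229.1966]
233 159
```

View pics/w4.png

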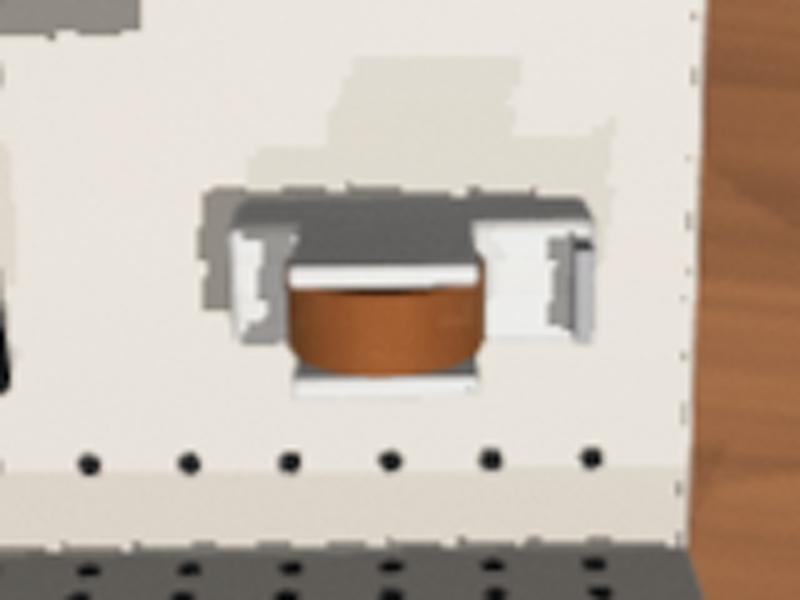

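The crop (5×, origin at 233,159) shows the cheek tops at columns 288–480, with outer edges at rows 263 and 397. The dispenser is square to the tool, so its yaw matches the rack's.

```bash
python3 - <<'E'
from h import *
import pickle;p=pickle.load(open("p4","rb"))
f=lambda u,v,z:onz(p,(233+u/5-.4,159+v/5-.4),z)
c=f(384,330,58);print(c)
print("thick",np.linalg.norm(f(384,263,58)-f(384,397,58)),"len",np.linalg.norm(f(288,330,58)-f(480,330,58)),"base",np.linalg.norm(f(232,230,28)-f(593,230,28)))
d=f(593,230,28)-f(232,230,28);print(np.degrees(np.arctan2(d[1],d[0])))
go((c[0],c[1],150),6.5)
E
```

```text
[568.1028 252.5735  58.    ]
thick 29.929817408388516 len 40.23047167443747 base 81.16218913399378
96.30998872643019
t 9.475 shift [-0.2815 -0.0225  0.4656] turn [-0.0004 -0.0007  0.7486]
```

Request:
step_arm(
  commands=[
    [-0.1,-0.01,0.1,0,0,0.085,0],
    [-0.2,-0.02,0.2,0,0,0.17,0],
    [-0.28,-0.022,0.3,0,0,0.255,0],
    [-0.28,-0.022,0.4,0,0,0.34,0],
    [-0.28,-0.022,0.46,0,0,0.42,0],
  ],
)

```text
time: 10.1
tcp_pos: [567.5, 248.1, 150.5]
eef_rot: [0.379, 0.925, -0.001, -0.001]
contact_force: [-0.4, 0.1, -0.5]
finger_gap: 85.6
grip_force: 0.0
```

Request:
step_arm(
  commands=[
    [0,0,0,0,0,0.085,0],
    [0,0,0,0,0,0.17,0],
    [0,0,0,0,0,0.255,0],
    [0,0,0,0,0,0.328,0],
    [0,0,0,0,0,0.328,0],
  ],
)

```text
time: 10.72
tcp_pos: [568.0, 248.7, 152.1]
eef_rot: [0.666, 0.746, -0.0, 0.0]
contact_force: [0.1, -0.0, -0.3]
finger_gap: 85.2
grip_force: 0.0
```

```bash
python3 - <<'E'
from h import *
print(status.read_state()["tcp_pos"])
go((568.1,252.6,30),6.4)
p=cams.camera_params("wrist");im=cams.read_camera("wrist")
cv2.imwrite("pics/w5.png",im[:,:,::-1])
E
```

```text
[568.0122 248.7306 152.0676]
t 10.725 shift [0.0196 0.003  0.6103] turn [-0.0003  0.0003  0.0007]
```

View pics/w5.png

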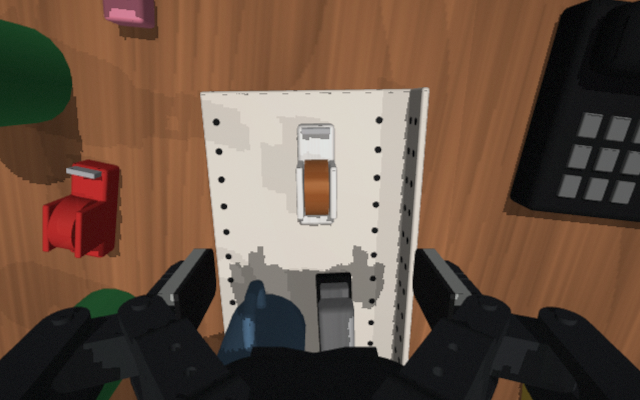

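The dispenser is centred between the fingers at (316,187), square to the tool, and the panel at column 410 leaves room. Descending to grip.

Request:
step_arm(
  commands=[
    [0.02,0.003,0.15,0,0,0,0],
    [0.02,0.003,0.3,0,0,0,0],
    [0.02,0.003,0.45,0,0,0,0],
    [0.02,0.003,0.57,0,0,0,0],
    [0.02,0.003,0.61,0,0,0,0],
  ],
)

```text
time: 11.4
tcp_pos: [566.9, 253.4, 28.3]
eef_rot: [0.665, 0.747, -0.002, -0.001]
contact_force: [-0.6, 0.6, 0.7]
finger_gap: 85.1
grip_force: 0.0
```

Request:
step_arm(
  commands=[
    [0,0,0,0,0,0,0.5],
    [0,0,0,0,0,0,0.9],
    [0,0,0,0,0,0,0.9],
    [0,0,0,0,0,0,0.9],
    [0,0,0,0,0,0,0.9],
  ],
  squeeze=45,
)

```text
time: 12.02
tcp_pos: [569.4, 254.8, 31.8]
eef_rot: [0.666, 0.746, 0.001, 0.001]
contact_force: [0.3, -0.6, 6.5]
finger_gap: 29.1
grip_force: 47.3
```

Request:
step_arm(
  commands=[
    [0,0,0,0,0,0,0.9],
    [0,0,0,0,0,0,0.9],
  ],
)

```text
time: 12.28
tcp_pos: [569.4, 254.8, 31.8]
eef_rot: [0.666, 0.746, 0.001, 0.001]
contact_force: [0.5, -1.0, 5.9]
finger_gap: 29.1
grip_force: 47.3
```

Gripped at 29 mm. Lifting it out.

Request:
step_arm(
  commands=[
    [0,0,-0.08,0,0,0,0.9],
    [0,0,-0.25,0,0,0,0.9],
    [0,0,-0.45,0,0,0,0.9],
    [0,0,-0.7,0,0,0,0.9],
    [0,0,-0.85,0,0,0,0.9],
  ],
)

```text
time: 12.9
tcp_pos: [568.8, 254.7, 203.7]
eef_rot: [0.666, 0.746, 0.001, 0.001]
contact_force: [-1.0, 1.0, -2.5]
finger_gap: 29.1
grip_force: 46.4
```

```bash
python3 - <<'E'
from h import *
s=status.read_state();print(s["tcp_pos"],s["finger_gap"],s["contact_force"],s["moment"])
go((640,-145,200),6.4)
E
```

```text
[568.7613 254.6905 203.7349] 29.141028753434927 [-0.9996  0.9884 -2.5013] [ 0.0153  0.0139 -0.0115]
t 12.9 shift [-2.0259  0.1283  0.0179] turn [ 0.0013 -0.0003  0.0007]
```

Request:
step_arm(
  commands=[
    [-0.15,0.0,0,0,0,0,0.9],
    [-0.38,0.01,0,0,0,0,0.9],
    [-0.62,0.02,0,0,0,0,0.9],
    [-0.85,0.03,0,0,0,0,0.9],
    [-1.0,0.04,0,0,0,0,0.9],
  ],
)

```text
time: 13.52
tcp_pos: [598.3, 54.6, 200.4]
eef_rot: [0.667, 0.745, -0.0, -0.0]
contact_force: [0.3, -0.0, -2.6]
finger_gap: 29.2
grip_force: 46.3
```

Request:
step_arm(
  commands=[
    [-0.22,0.02,0,0,0,0,0.9],
    [-0.46,0.04,0,0,0,0,0.9],
    [-0.7,0.07,0,0,0,0,0.9],
    [-0.92,0.09,0,0,0,0,0.9],
    [-1.0,0.09,0,0,0,0,0.9],
  ],
)

```text
time: 14.15
tcp_pos: [638.8, -142.6, 200.2]
eef_rot: [0.667, 0.745, -0.0, -0.0]
contact_force: [0.6, -0.4, -2.1]
finger_gap: 29.6
grip_force: 46.3
```

```bash
python3 - <<'E'
from h import *
s=status.read_state();print(s["tcp_pos"],s["finger_gap"])
go((640,-145,36),6.4)
E
```

```text
[ 638.7898 -142.573   200.1676] 29.625647698937808
t 14.15 shift [-0.0126  0.0054  0.8208] turn [-0.0004  0.     -0.0006]
```

Request:
step_arm(
  commands=[
    [0,0,0.2,0,0,0,0.9],
    [0,0,0.45,0,0,0,0.9],
    [0,0,0.68,0,0,0,0.9],
    [0,0,0.79,0,0,0,0.9],
    [0,0,0.82,0,0,0,0.9],
  ],
)

```text
time: 14.78
tcp_pos: [638.3, -139.2, 35.1]
eef_rot: [0.666, 0.746, -0.0, -0.001]
contact_force: [-0.5, 0.2, -3.2]
finger_gap: 28.9
grip_force: 46.1
```

Request:
step_arm(
  commands=[
    [0,0,0.01,0,0,0,0.9],
    [0,0,0.02,0,0,0,0.9],
    [0,0,0.025,0,0,0,0.9],
    [0,0,0.025,0,0,0,0.9],
  ],
)

```text
time: 15.28
tcp_pos: [639.6, -140.2, 32.0]
eef_rot: [0.666, 0.746, 0.0, 0.0]
contact_force: [0.1, -0.2, -2.3]
finger_gap: 29.4
grip_force: 46.1
```

Request:
step_arm(
  commands=[
    [0,0,0.005,0,0,0,0.9],
    [0,0,0.01,0,0,0,0.9],
    [0,0,0.015,0,0,0,0.9],
    [0,0,0.015,0,0,0,0.9],
  ],
)

```text
time: 15.78
tcp_pos: [639.3, -140.1, 29.8]
eef_rot: [0.666, 0.746, -0.0, 0.0]
contact_force: [-5.0, 1.6, 7.5]
finger_gap: 29.1
grip_force: 47.5
```

Request:
step_arm(
  commands=[
    [0,0,0,0,0,0,0.6],
    [0,0,0,0,0,0,0],
    [0,0,0,0,0,0,0],
    [0,0,0,0,0,0,0],
    [0,0,0,0,0,0,0],
  ],
)

```text
time: 16.4
tcp_pos: [639.2, -140.0, 28.2]
eef_rot: [0.666, 0.746, -0.0, -0.0]
contact_force: [0.7, 0.0, -0.7]
finger_gap: 85.3
grip_force: 0.0
```

Request:
step_arm(
  commands=[
    [0,0,-0.15,0,0,0,0],
    [0,0,-0.38,0,0,0,0],
    [0,0,-0.62,0,0,0,0],
    [0,0,-0.85,0,0,0,0],
    [0,0,-0.95,0,0,0,0],
  ],
)

```text
time: 17.02
tcp_pos: [640.6, -140.5, 222.0]
eef_rot: [0.666, 0.746, 0.001, 0.002]
contact_force: [0.6, 0.4, -0.3]
finger_gap: 85.5
grip_force: 0.0
```

```bash
python3 - <<'E'
from h import *
s=status.read_state();print(s["tcp_pos"],s["finger_gap"],s["time"])
for n in("scene","side"):
    p=cams.camera_params(n);im=cams.read_camera(n)
    cv2.imwrite(f"pics/{n}6.png",im[:,:,::-1]);print(proj(p,(639,-134,30)),proj(p,(484,-157,50)))
    if n=="scene": cv2.imwrite("pics/s6.png",cv2.resize(im[170:370,210:450],(720,600),interpolation=2)[:,:,::-1])
go((484,-157,215),96.5)
E
```

```text
[ 640.6371 -140.5469  222.0232] 85.52119920012957 17.025
[332.5401 295.2457] [272.643  266.1738]
[414.1617 214.2545] [365.6922 235.6962]
t 17.125 shift [ 0.0063 -0.787   0.0261] turn [ 0.0008  0.0023 -0.7502]
```

View pics/s6.png

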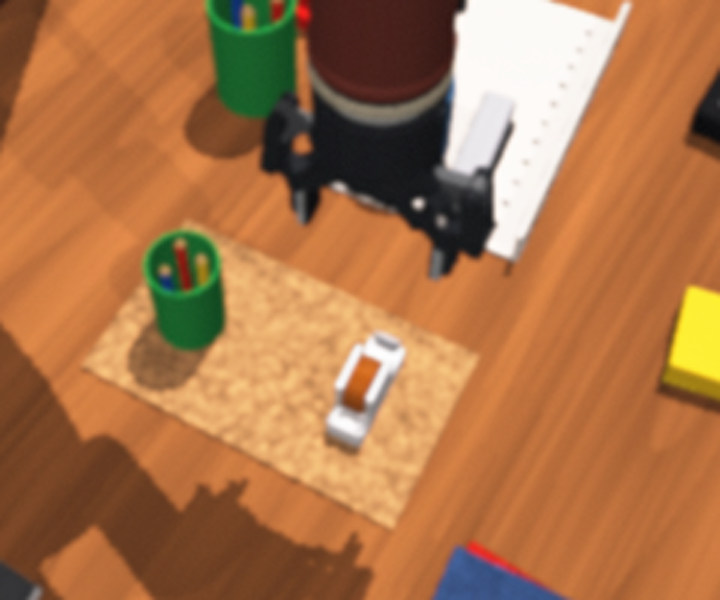

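In the scene crop (3×, origin at 210,170) the dispenser stands upright on the mat at (367,390), and the pen cup stands upright at (187,290). I go back for the cup.

Request:
step_arm(
  commands=[
    [0,-0.15,0,0,0,-0.085,0],
    [0,-0.32,0,0,0,-0.17,0],
    [0,-0.5,0,0,0,-0.255,0],
    [0,-0.67,0,0,0,-0.34,0],
    [0.006,-0.785,0,0,0,-0.42,0],
  ],
)

```text
time: 17.75
tcp_pos: [480.4, -156.0, 215.1]
eef_rot: [0.283, 0.959, 0.0, -0.002]
contact_force: [-0.8, 0.2, -0.4]
finger_gap: 85.8
grip_force: 0.0
```

Request:
step_arm(
  commands=[
    [0,0,0,0,0,-0.085,0],
    [0,0,0,0,0,-0.17,0],
    [0,0,0,0,0,-0.255,0],
    [0,0,0,0,0,-0.33,0],
    [0,0,0,0,0,-0.33,0],
  ],
)

```text
time: 18.38
tcp_pos: [481.9, -156.0, 215.6]
eef_rot: [-0.056, 0.998, 0.001, -0.002]
contact_force: [0.3, 0.4, 0.4]
finger_gap: 85.4
grip_force: 0.0
```

```bash
python3 - <<'E'
from h import *
p=cams.camera_params("wrist");im=cams.read_camera("wrist");print(status.read_state()["tcp_pos"])
for c in blobs(im,(50,100,20),(85,255,255),1000):
    x,y,w,h=cv2.boundingRect(c); print((x,y,w,h))
print(proj(p,(484,-157,94)))
go((484,-157,54.5),96.5)
E
```

```text
[ 482.0733 -156.1056  216.0959]
(275, 143, 72, 80)
(512, 39, 128, 111)
[310.794 191.223]
t 18.425 shift [-0.0115 -0.0071  0.8079] turn [ 0.0009 -0.0014 -0.0018]
```

The cup is where predicted (rim centred at column 311).

Request:
step_arm(
  commands=[
    [-0.01,-0.006,0.2,0,0,0,0],
    [-0.01,-0.006,0.4,0,0,0,0],
    [-0.01,-0.006,0.6,0,0,0,0],
    [-0.01,-0.006,0.75,0,0,0,0],
    [-0.01,-0.006,0.8,0,0,0,0],
  ],
)

```text
time: 19.05
tcp_pos: [483.0, -156.5, 55.4]
eef_rot: [-0.055, 0.998, 0.001, -0.002]
contact_force: [0.3, -0.3, 0.2]
finger_gap: 85.4
grip_force: 0.0
```

Request:
step_arm(
  commands=[
    [0,0,0,0,0,0,0.3],
    [0,0,0,0,0,0,0.5],
    [0,0,0,0,0,0,0.6],
    [0,0,0,0,0,0,0.6],
    [0,0,0,0,0,0,0.6],
  ],
  squeeze=30,
)

```text
time: 19.68
tcp_pos: [486.0, -157.9, 59.3]
eef_rot: [-0.056, 0.998, -0.0, 0.001]
contact_force: [-0.2, 0.2, 5.1]
finger_gap: 60.1
grip_force: 33.1
```

Request:
step_arm(
  commands=[
    [0,0,-0.1,0,0,0,0.6],
    [0,0,-0.25,0,0,0,0.6],
    [0,0,-0.45,0,0,0,0.6],
    [0,0,-0.65,0,0,0,0.6],
    [0,0,-0.7,0,0,0,0.6],
  ],
)

```text
time: 20.3
tcp_pos: [486.6, -158.2, 201.1]
eef_rot: [-0.056, 0.998, -0.001, 0.002]
contact_force: [-0.4, 0.4, -1.9]
finger_gap: 59.8
grip_force: 33.2
```

Request:
step_arm(
  commands=[
    [-0.03,0.15,0,0,0,0,0.6],
    [-0.07,0.38,0,0,0,0,0.6],
    [-0.12,0.62,0,0,0,0,0.6],
    [-0.17,0.85,0,0,0,0,0.6],
    [-0.19,1.0,0,0,0,0,0.6],
  ],
)

```text
time: 20.92
tcp_pos: [499.3, 47.6, 196.3]
eef_rot: [-0.057, 0.998, 0.0, -0.001]
contact_force: [-0.4, -0.5, -1.6]
finger_gap: 60.0
grip_force: 33.2
```

Request:
step_arm(
  commands=[
    [-0.04,0.22,0,0,0,0,0.6],
    [-0.08,0.46,0,0,0,0,0.6],
    [-0.12,0.7,0,0,0,0,0.6],
    [-0.17,0.92,0,0,0,0,0.6],
    [-0.19,1.0,0,0,0,0,0.6],
  ],
)

```text
time: 21.55
tcp_pos: [514.4, 250.5, 196.2]
eef_rot: [-0.058, 0.998, -0.0, -0.001]
contact_force: [-0.5, -0.6, -1.1]
finger_gap: 59.8
grip_force: 33.3
```

```bash
python3 - <<'E'
from h import *
s=status.read_state();print(s["tcp_pos"],s["finger_gap"],s["grip_force"])
go((516,249.3,64),96.3)
E
```

```text
[514.3863 250.4535 196.1902] 59.78458806240729 33.29936742782593
t 21.55 shift [-0.0093 -0.0065  0.6609] turn [-0.0001 -0.0014  0.0026]
```

Request:
step_arm(
  commands=[
    [-0.012,-0.006,0.18,0,0,0,0.6],
    [-0.012,-0.006,0.4,0,0,0,0.6],
    [-0.012,-0.006,0.56,0,0,0,0.6],
    [-0.012,-0.006,0.63,0,0,0,0.6],
    [-0.012,-0.006,0.64,0,0,0,0.6],
  ],
)

```text
time: 22.18
tcp_pos: [517.4, 246.9, 69.2]
eef_rot: [-0.056, 0.998, -0.0, -0.001]
contact_force: [-0.2, 1.1, -1.4]
finger_gap: 59.7
grip_force: 33.3
```

Request:
step_arm(
  commands=[
    [0,0,0.01,0,0,0,0.6],
    [0,0,0.02,0,0,0,0.6],
    [0,0,0.025,0,0,0,0.6],
    [0,0,0.025,0,0,0,0.6],
  ],
)

```text
time: 22.68
tcp_pos: [518.3, 247.7, 65.7]
eef_rot: [-0.057, 0.998, 0.0, 0.0]
contact_force: [-0.6, 0.2, -0.6]
finger_gap: 60.0
grip_force: 33.3
```

Small correction in x and y while easing down.

Request:
step_arm(
  commands=[
    [0.006,0.008,0.008,0,0,0,0.6],
    [0.006,0.008,0.015,0,0,0,0.6],
    [0.006,0.008,0.02,0,0,0,0.6],
    [0.006,0.008,0.025,0,0,0,0.6],
    [0.006,0.008,0.025,0,0,0,0.6],
  ],
)

```text
time: 23.3
tcp_pos: [517.0, 249.1, 61.4]
eef_rot: [-0.057, 0.998, 0.0, 0.0]
contact_force: [-3.0, -1.5, 7.0]
finger_gap: 59.8
grip_force: 33.9
```

The cup touched down at TCP z 61.4, as expected (59.3 when gripped, plus 2 mm for the thicker deck). I release it.

Request:
step_arm(
  commands=[
    [0,0,0,0,0,0,0.2],
    [0,0,0,0,0,0,0],
    [0,0,0,0,0,0,0],
    [0,0,0,0,0,0,0],
  ],
)

```text
time: 23.8
tcp_pos: [516.7, 249.0, 60.2]
eef_rot: [-0.056, 0.998, -0.0, -0.0]
contact_force: [-0.5, -0.2, 0.1]
finger_gap: 85.3
grip_force: 0.0
```

Request:
step_arm(
  commands=[
    [0,0,-0.15,0,0,0,0],
    [0,0,-0.3,0,0,0,0],
    [0,0,-0.47,0,0,0,0],
    [0,0,-0.47,0,0,0,0],
    [0,0,-0.47,0,0,0,0],
  ],
)

```text
time: 24.42
tcp_pos: [516.3, 248.9, 153.6]
eef_rot: [-0.056, 0.998, -0.0, -0.0]
contact_force: [0.3, -0.1, -0.4]
finger_gap: 85.4
grip_force: 0.0
```

```bash
python3 - <<'E'
from h import *
p=cams.camera_params("wrist");im=cams.read_camera("wrist");print(status.read_state()["tcp_pos"])
cv2.imwrite("pics/w7.png",im[:,:,::-1])
for c in blobs(im,(50,100,20),(85,255,255),2000):
    x,y,w,h=cv2.boundingRect(c); print((x,y,w,h),[onz(p,a,96)[:2] for a in((x,y+h-45),(x+w,y+h-45),(x+w/2,y+h))])
E
```

```text
[515.8682 248.7162 152.9062]
(268, 147, 93, 107) [array([516.1047, 220.7008]), array([509.5124, 279.0165]), array([543.6737, 253.3653])]
(0, 0, 165, 42) [array([413.4044,  69.5859]), array([403.4963, 157.1006]), array([430.8806, 111.6827])]
```

View pics/w7.png

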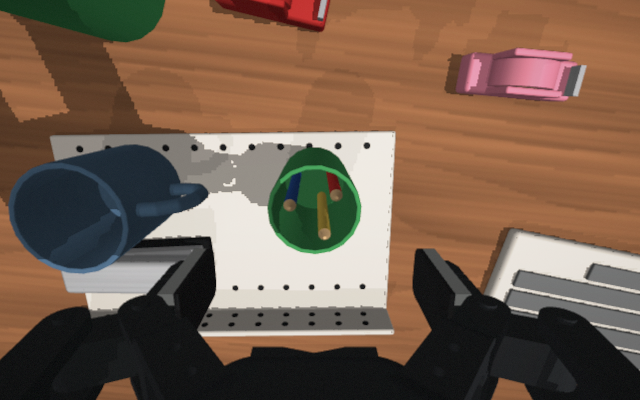

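The cup stands upright on the rack with its rim centred at (314,209). The far rim is at (543.7,253.4), against (544.4,253.9) at the start, so it is within 1 mm. The mug hasn't moved. I retreat and hand in.

Request:
step_arm(
  commands=[
    [0,0,-0.2,0,0,0,0],
    [0,0,-0.4,0,0,0,0],
    [0,0,-0.5,0,0,0,0],
    [0,0,-0.5,0,0,0,0],
    [0,0,-0.5,0,0,0,0],
  ],
)

```text
time: 25.1
tcp_pos: [515.8, 248.7, 252.0]
eef_rot: [-0.056, 0.998, -0.0, -0.002]
contact_force: [0.6, 0.1, -0.3]
finger_gap: 85.1
grip_force: 0.0
```

```bash
python3 -c "
from plant import ticket;print(ticket.finish_job())"
```

```text
the job is handed in; nothing more can be done
None
```

The job is handed in at about 25 s: the tape dispenser stands upright on the cork mat, the pen cup is back upright within about 1 mm of where it stood, and the mug was not touched; no verdict came back.

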